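# Set the spring clamp's opening with a rail gauge and hold it open

## Robot

A 7-joint arm with a two-finger parallel gripper is mounted at the origin on the work surface. World frame = base frame: x ahead of the robot, y to its left, z up, the work surface at z = 0. Lengths are in m, angles in rad, forces in N, time in s.
With the tool pointing down it reaches from about 0.4 to 0.85 m from the base axis. Payload 6.9 kg.
Tool frame: the origin (TCP) lies between the finger pads; the fingertips stand 19 mm ahead of it and the grasp point (between the pads) is the TCP; z points along the fingers, y is the line along which they close (so a half turn about z gives the same grasp; the last joint's range is limited). The gripper opens to 85 mm and grips with 20 to 120 N. Pads are 22 mm wide; open, the fingers measure 114 mm over their backs; the gripper's body (76 mm by 85 mm) begins 54 mm behind the grasp point. The pads swing forward as they close: fully open they stand 13 mm farther back than shut.
Start: joints at [1.208, 0.507, -0.238, 1.5, 0.126, 1.149, -0.155], TCP at [0.282, -0.558, 0.25] pointing down, gripper open.
Joint ranges: [-3.08, 3.08], [-0.24, 2.05], [-1.43, 1.35], [0, 2.5], [-1.52, 4.66], [0.17, 1.96], [-2.89, 2.89]. Speed limits (rad/s): [2.39, 2.39, 3.14, 3.14, 3.14, 3.14, 3.14].

## Interface

Orientations are given as a rotation vector (axis times angle).
In Python, from workcell import sensors, imaging, workorder gives the robot as it stands.
- The arm moves only by the tool apply_moves, never from a script. Its argument "rows" is text: rows parted by semicolons, each of 5 numbers parted by spaces: the finger opening in mm, from 0 to 85.4, then the shift along the tool's x, y, z in mm, then the turn about the tool's z in rad. A call has 1 to 20 rows; each row shifts and turns the commanded pose from where the row before left it, along the tool's axes as they then stand; what a row does not reach is not made up. A row lasts 1/8 s, in which the tool goes at most 62.5 mm and 10.7 degrees, less where a joint would pass 70% of its speed; a pose out of reach is approached as far as the arm can. A call with a gripper value outside its range is refused whole. The fingers move at their own pace and stop on an object; the grip force is fixed at half the most. Time passes only in rows, so rows that do not move let the fingers close. It gives the time, the measured TCP pose, the force, the opening and the grip force at its end, in the units of the state.
- sensors.read_state(): the state, without advancing time (a new reading comes with each control period).
- imaging.get_image(name): name is "side" or "top" or "wrist"; returns a dict with "color" (400x640x3 uint8, red, green, blue), "depth" (400x640 float32, m along the optical axis (not along the pixel's ray), 0 where there is no reading), "intrinsics" (3x3 intrinsics, pixels), "dist_coeffs" ([k1, k2, p1, p2, k3] as OpenCV has them; the pictures are not rectified), "cam_to_world" (4x4, takes a point from camera to world coordinates). Camera axes: x right, y down, z forward; pixel columns grow to the right and rows downward; lengths in m; the calibration is good to about 2 mm. A picture is of the moment at which its call begins.
- workorder.close_job(): hands the job in; it is judged then, once.
The state is a dict: "time_s": time; "q": joint angles; "joint_vel": joint speeds; "tau": joint torques, N m; "position": TCP position; "tool_rot": TCP orientation; "ft_force": force on the tool from outside, world axes, zero at the start; "torque": the same for the moment, N m; "grip_width": opening from 0.0 (shut) to 1.0 (fully open); "gripper_force": force on a finger pad.
Only numpy, scipy, OpenCV 4.12 (cv2) and the standard library are available. Lean on these libraries where they do the work, as an engineer would, in place of code of your own. Each camera call takes 0.05 s, during which the arm holds its last target. There are 200 camera calls.

## Task

Pick up the small saddle gauge by its upright tab, hook it over the clean end of the clamp's raised rail (well away from the collar on it), slide it along the rail until it touches the collar and let go of it. Then take the clamp's upright handle, pull the spring-loaded jaw open until its pointer lines up with the middle of the gauge, and finish while still holding it there against the spring so that I can put a blank in: do not let go at the end. Leave the gauge against the collar and everything else on the table where it is.

Things in the scene. Friction and masses are not known exactly. Their poses are not given: they have to be found in the camera images.
- fixture: Bare-metal spring clamp fixed to the table. Base plate 200 (x) x 320 (y) x 14 mm, centred 30 mm to +x of the origin, which lies at table height on the slide's centre line. +y: the way the jaw is pulled open; z up. Fixed jaw, 60 mm high, at the -y end; end bracket at y +135 to +155 mm, 50 mm high; spring housings 40 mm high from y +65 mm. The rail runs beside the slide (point rail_end).
- rail_end (a point): Clean (+y) end of the rail, on top of it: at fixture x +85, y +145, z 85 mm. The rail is a level bar 10 mm wide (x), 16 mm deep, running from here along the fixture's y to y -145 mm, its top 85 mm above the table. 10 x 10 mm posts under the bar at y -140 and +140 mm carry it. Only the collar is on it.
- collar: Dark steel block clamped round the rail, 26 (x) x 16 (y, along the rail) x 28 mm high, standing 7 mm above the rail's top; immovable, set differently each time. Origin at the centre of its underside, 64 mm above the table; axes as the fixture's. The gauge rests against its +y face; the gauge's centre is then 23 mm to +y of the collar's origin.
- gauge: Loose saddle gauge, 0.1 to 0.2 kg: upside-down steel U standing on its two legs, black upright tab on top. Origin: centre of the feet, z up. U 30 x 30 mm, 48 high; legs 40 high, 6 thick, at -x and +x; 18 mm gap open along y. Tab 14 (x) x 26 (y) mm, 48 to 82 mm above the feet. Hung, the U straddles the rail, y along it (either way round), feet 45 mm above the table. Fine line down the middle of the legs.
- jaw (a joint): Slide of the spring jaw, m: 0 shut, growing as it is pulled along the fixture's +y, stopped at 0.105. A spring pulls it shut: 2.7 N at 0 plus 90 N per metre (about 5 to 11 N where it is wanted); let go, it returns to 0. Handle and pointer move by this value along the fixture's +y.
- grip (a point): Point in the upright black plastic handle on the sliding jaw, 94 mm above the table. The handle is 34 mm (x) x 16 mm (y, the pull direction), rising from 50 to 114 mm above the table, and this point is on its centre line, a good height to pinch it from above with the fingers closing along the fixture's y. At the fixture's x 0, y -75 mm when shut. Axes as the fixture's.
- pointer (a point): Tip of the small dark pointer on the jaw's side towards the rail, 46 mm above the table; same y as the handle's middle, 62 mm to +x of it, 8 mm short of the hung gauge's leg. It is to stand at the same place along the rail (fixture's y) as the gauge's middle.
- blank: Bystander, to be left where it is: flat bare aluminium plate 90 x 55 x 10 mm.
- mug: Bystander, to be left where it is: white mug, 80 mm across, 95 mm high.
- jar: Bystander, to be left where it is: clear screw-top jar, 60 mm across, 80 mm high.
- wrench: Bystander, to be left where it is: steel open-ended wrench lying flat.
- brush: Bystander, to be left where it is: bench brush lying flat.
- stepblock: Bystander, to be left where it is: dark steel step-clamp block with four steps, 48 x 30 x 48 mm.
- roll: Bystander, to be left where it is: upright white plastic tube, 54 mm across, 90 mm high.
Mind the look-alikes: they are no part of the job. Of the things that look like the gauge, the smallest one is meant.

How it is judged:
By the outcome, as a careful person would: the job done as asked, in the order asked, and still so for the second after the job is handed in, while the arm keeps its last pose, push and grip.
It also fails if it takes over 56 s, if anything falls off the work surface, if the arm or the gripper's body presses on something with over 40 N, if the wrist force passes 120 N, or if a joint passes its speed limit or range.

## Working session

There is one attempt and no reset: what is moved stays moved. The work goes in short steps, Python scripts to look and compute and a tool call to move; the robot and the scene stay as the last step left them, time stands still between calls to the robot, and variables do not carry over. Pictures are saved under pics/ and viewed, at most 10 in all, crops included, and the job is handed in when it is done.

Besides the shell and the picture viewer there is one more tool, called as name(argument=value, ...) on one line, values as JSON. apply_moves: Moves the arm, as the interface text tells. Its arguments: {"type":"object","properties":{"rows":{"type":"string"}},"required":["rows"]}

```bash
mkdir -p pics; ls; python3 - <<'E'
from workcell import sensors, imaging
import cv2,numpy as np,pickle
s=sensors.read_state();print({k:np.round(v,3) for k,v in s.items()})
for n in("top","side"):
    d=imaging.get_image(n);pickle.dump(d,open(n+".pkl","wb"))
    cv2.imwrite(f"pics/{n}0.png",cv2.cvtColor(d["color"],cv2.COLOR_RGB2BGR))
    print(n,d["intrinsics"].tolist(),d["dist_coeffs"],np.round(d["cam_to_world"],3).tolist())
E
```

```text
pics
{'time_s': np.float64(0.0), 'q': array([ 1.208,  0.508, -0.238,  1.501,  0.126,  1.149, -0.155]), 'joint_vel': array([-0.   , -0.   , -0.   , -0.   , -0.001,  0.001,  0.001]), 'tau': array([-0.0000e+00, -6.2060e+01, -2.1860e+00, -2.4966e+01,  1.3000e-02,
        1.2000e-02, -0.0000e+00]), 'position': array([ 0.282, -0.557,  0.249]), 'tool_rot': array([-3.054e+00, -7.280e-01,  1.000e-03]), 'ft_force': array([ 0.108,  1.038, -0.549]), 'torque': array([0.062, 0.028, 0.002]), 'gripper_force': np.float64(0.0), 'grip_width': np.float64(0.999)}
top [[366.37722010248683, 0.0, 319.3689589782445], [0.0, 366.37722010248683, 193.3984815630194], [0.0, 0.0, 1.0]] [-0.00906687  0.          0.          0.          0.        ] [[-0.005, -0.994, 0.113, 0.433], [-1.0, 0.005, -0.001, 0.008], [0.001, -0.113, -0.994, 1.196], [0.0, 0.0, 0.0, 1.0]]
side [[366.47160796358025, 0.0, 322.05205545383006], [0.0, 366.47160796358025, 201.71165383684493], [0.0, 0.0, 1.0]] [0.01772694 0.         0.         0.         0.        ] [[-0.75, -0.353, 0.559, 0.012], [-0.661, 0.413, -0.626, 0.644], [-0.01, -0.839, -0.544, 0.638], [0.0, 0.0, 0.0, 1.0]]
```

View pics/top0.png

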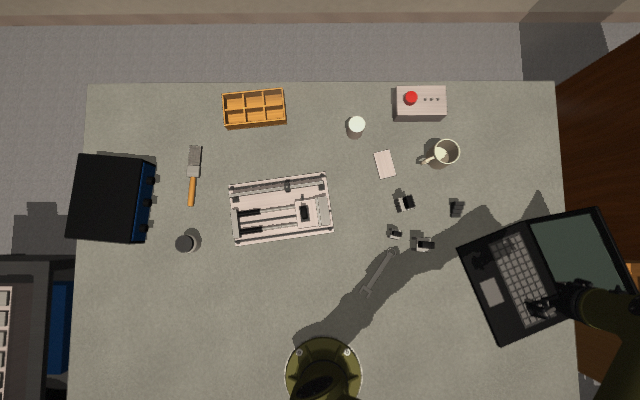

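View pics/side0.png

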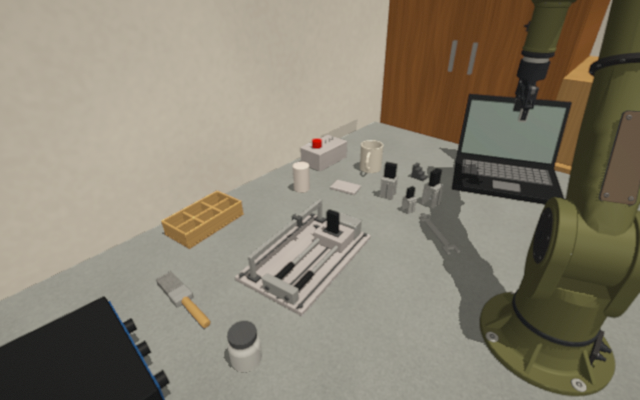

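Top view: the fixture is centred at about (280,208), with +y pointing to image left, the rail along its upper edge from (231,185) to (326,176) and the collar at about (287,185). The gauge-like U's are at (403,201), (423,243) and (395,234), and the last is the smallest. In the side view that one is at (409,200) and the handle is at (333,222).

```bash
cat > h.py <<'E'
import numpy as np,cv2,pickle
def ray(d,px):
    u=cv2.undistortPoints(np.array([[px]],float),d["intrinsics"],np.array(d["dist_coeffs"],float))[0,0]
    T=np.array(d["cam_to_world"]);return T[:3,3],T[:3,:3]@np.array([u[0],u[1],1.])
def onz(d,px,z):
    o,r=ray(d,px);return o+r*(z-o[2])/r[2]
def tri(d1,p1,d2,p2):
    o1,r1=ray(d1,p1);o2,r2=ray(d2,p2);r1/=np.linalg.norm(r1);r2/=np.linalg.norm(r2)
    t=np.linalg.lstsq(np.c_[r1,-r2],o2-o1,rcond=None)[0];a=o1+t[0]*r1;b=o2+t[1]*r2
    return (a+b)/2,np.linalg.norm(a-b)
def crop(d,x0,y0,x1,y1,s,fn=None):
    im=cv2.resize(cv2.cvtColor(d["color"],cv2.COLOR_RGB2BGR)[y0:y1,x0:x1],None,fx=s,fy=s,interpolation=cv2.INTER_CUBIC)
    if fn: cv2.imwrite(fn,im)
    return im
E
python3 - <<'E'
from h import *
t=pickle.load(open("top.pkl","rb"));s=pickle.load(open("side.pkl","rb"))
a=crop(t,222,165,342,250,4);b=crop(t,380,185,440,255,4);c=crop(s,235,195,375,315,4);e=crop(s,375,155,445,215,4)[:,:240]
o=np.zeros((600,800,3),np.uint8)
o[:340*1,:480]=a;o[:280,490:730]=b
c=cv2.resize(crop(s,295,200,375,240,1),None,fx=5,fy=5,interpolation=cv2.INTER_CUBIC);o[345:545,:400]=c
e=crop(s,370,155,450,215,5)[:255,:390];o[345:600,405:795]=e
cv2.imwrite("pics/c1.png",o)
E
```

```text
(no output)
```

View pics/c1.png

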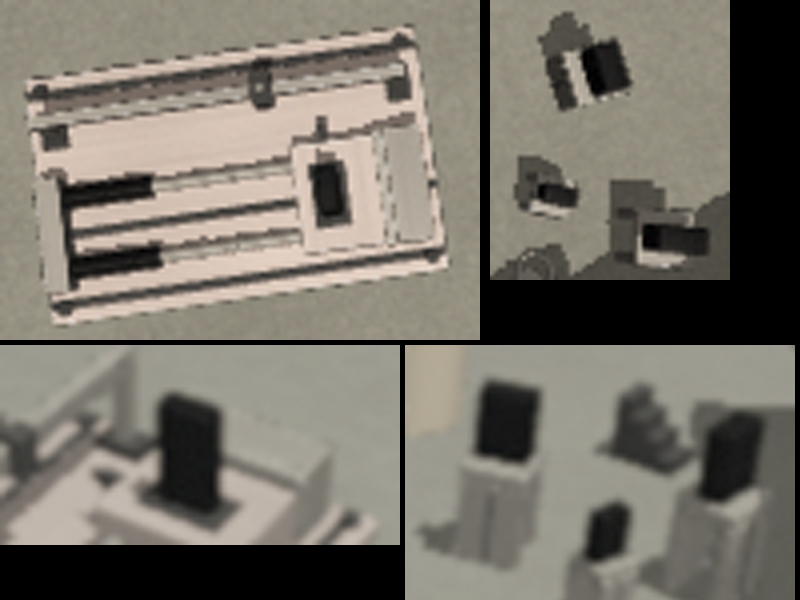

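The crops show the rail from top px (230.8,195.5) to (323,182.5), the collar top at (287.5,185), and the small gauge's tab near top (396.8,233.5) and side (411,189).

```bash
python3 - <<'E'
from h import *
from scipy.spatial.transform import Rotation as R
t=pickle.load(open("top.pkl","rb"));s=pickle.load(open("side.pkl","rb"))
a=onz(t,(230.75,195.5),.085);b=onz(t,(323.25,182.5),.085);print("rail",a,b,np.linalg.norm(a-b),np.arctan2(*(a-b)[[0,1]]))
print("collar",onz(t,(287.5,185),.092))
print("handle top",onz(t,(222+329/4,165+190/4),.114),"pointer",onz(t,(222+321/4,165+120/4),.046))
print("gauge",onz(t,(396.75,233),.082),tri(t,(396.75,233),s,(411,189)))
# fixture corners plate z=.014
P=[onz(t,(222+x/4,165+y/4),.014)[:2] for x,y in((27,82),(412,28),(447,265),(54,323))];print(np.round(P,4))
r=R.from_rotvec([-3.054,-.728,.001]).as_matrix();print(r)
E
```

```text
rail [0.55359715 0.27735702 0.085     ] [ 0.59214005 -0.00502744  0.085     ] 0.28500269459175875 -0.13565261238316892
collar [0.58403433 0.10377067 0.092     ]
handle top [0.49879565 0.05202583 0.114     ] pointer [0.55824031 0.06104672 0.046     ]
gauge [ 0.4372182  -0.22632726  0.082     ] (array([ 0.43661924, -0.22812933,  0.07518189]), np.float64(0.001441813303430145))
[[ 0.5941  0.3018]
 [ 0.6369 -0.0118]
 [ 0.4442 -0.0385]
 [ 0.3997  0.2759]]
[[ 8.92464283e-01  4.51116746e-01 -1.08863219e-03]
 [ 4.51118034e-01 -8.92462441e-01  1.81962219e-03]
 [-1.50701300e-04 -2.11504943e-03 -9.99997752e-01]]
```

apply_moves(rows="85 36 -28 0 0;85 36 -28 0 0;85 36 -28 0 0;85 36 -28 0 0;85 36 -28 0 0;85 36 -28 0 0;85 36 -28 0 0;85 35 -28 0 0;85 0 0 0 0;85 0 0 0 0")

```text
time_s: 1.35
position: [0.4366, -0.2289, 0.2501]
tool_rot: [3.056, 0.728, -0.001]
ft_force: [-0.7, -0.2, 0.5]
grip_width: 0.993
gripper_force: 0.0
```

```bash
python3 - <<'E'
from h import *
from workcell import imaging,sensors
w=imaging.get_image("wrist");pickle.dump(w,open("w1.pkl","wb"))
cv2.imwrite("pics/w1.png",w["color"][:,:,::-1]);print(np.round(w["cam_to_world"],3).tolist(),w["intrinsics"][0][0],w["dist_coeffs"])
print(sensors.read_state()["position"],sensors.read_state()["time_s"])
E
```

```text
[[0.452, -0.855, -0.254, 0.5], [-0.892, -0.433, -0.128, -0.195], [-0.001, 0.284, -0.959, 0.374], [0.0, 0.0, 0.0, 1.0]] 280.2774085309986 [-0.01423063  0.          0.          0.          0.        ]
[ 0.43637502 -0.22951256  0.25005196] 1.4
```

View pics/w1.png

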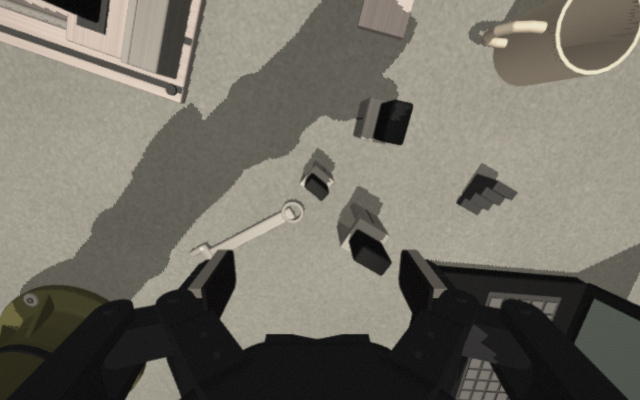

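Wrist view: the small gauge is at about (317,183), between the larger ones at (384,122) and (367,247). Next I'll crop and enhance it to find the tab's outline.

```bash
python3 - <<'E'
from h import *
w=pickle.load(open("w1.pkl","rb"))
a=crop(w,285,145,345,205,10);a=np.clip((a/255.)**.5*255,0,255).astype(np.uint8)
cv2.imwrite("pics/w1c.png",a)
g=cv2.cvtColor(w["color"],cv2.COLOR_RGB2GRAY)[145:205,285:345]
m=(g<40).astype(np.uint8);n,l,st,c=cv2.connectedComponentsWithStats(m);print(st,c)
for i in range(1,n):
    if st[i,4]>60:
        p=np.argwhere(l==i)[:,::-1].astype(np.float32)+[285,145];q=cv2.boxPoints(cv2.minAreaRect(p.astype(np.float32)));print(q)
        for x in q: print(onz(w,x,.082))
E
```

```text
[[   0    0   60   60 3466]
 [  21   29   22   18  134]] [[29.40623197 29.22937103]
 [31.92537313 36.5       ]]
[[305.0646  183.6726 ]
 [308.94656 172.5813 ]
 [330.77286 180.22049]
 [326.8909  191.3118 ]]
[ 0.43588021 -0.21333646  0.082     ]
[ 0.44844426 -0.21171605  0.082     ]
[ 0.4515685  -0.23602169  0.082     ]
[ 0.43894124 -0.23793477  0.082     ]
```

View pics/w1c.png

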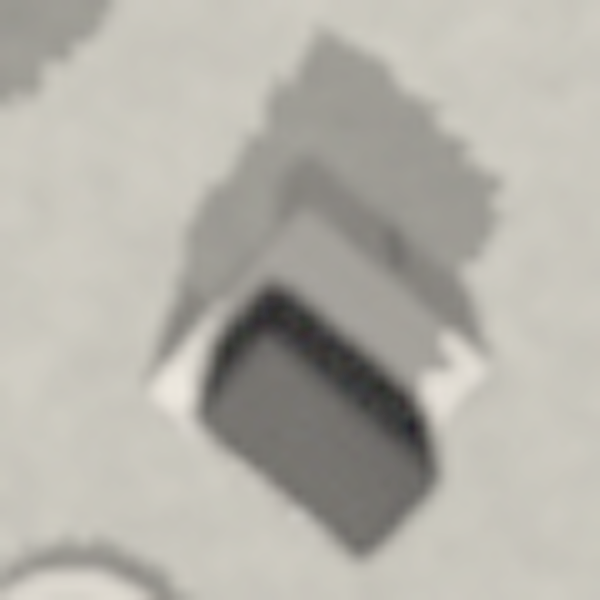

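The tab's top face (lighter grey) has corners at crop (202,410), (268,335), (432,475) and (362,557).

```bash
python3 - <<'E'
from h import *
w=pickle.load(open("w1.pkl","rb"));t=pickle.load(open("top.pkl","rb"));s=pickle.load(open("side.pkl","rb"))
f=lambda x,y:(x/10-.45+285,y/10-.45+145)
C=[f(*p) for p in((202,410),(268,335),(432,475),(362,557))]
P=np.array([onz(w,c,.082)[:2] for c in C]);print(P,P.mean(0))
e=P[2]-P[1]+P[3]-P[0];print("len",np.linalg.norm(e)/2,np.linalg.norm(P[0]-P[1]+P[3]-P[2])/2,"ang",np.arctan2(e[1],e[0]))
c=np.mean(C,0);print(tri(w,c,s,(411,189)),tri(w,c,t,(396.75,233)))
for q in((150,390),(485,368)): print(onz(w,f(*q),.048))
E
```

```text
[[ 0.43389023 -0.21394036]
 [ 0.44435022 -0.21658904]
 [ 0.43863296 -0.23913452]
 [ 0.42707701 -0.23659726]] [ 0.4359876 -0.2265653]
len 0.02345351069683589 0.01130923908378449 ang -1.8412145293595696
(array([ 0.43500285, -0.22695642,  0.07637317]), np.float64(0.00046696525234720077)) (array([ 0.43707094, -0.22576087,  0.08608642]), np.float64(0.0006337841496674605))
[ 0.42559962 -0.20952885  0.048     ]
[ 0.44595476 -0.24381452  0.048     ]
```

apply_moves(rows="45 1 -3 0 -0.166;45 0 0 20 -0.167;45 0 0 20 -0.167;45 0 0 20 -0.167;45 0 0 20 -0.166;45 0 0 20 0;45 0 0 0 0")

```text
time_s: 2.28
position: [0.435, -0.2264, 0.1491]
tool_rot: [-2.5, -1.897, 0.003]
ft_force: [0.7, 0.0, -0.1]
grip_width: 0.525
gripper_force: 0.0
```

```bash
python3 - <<'E'
from h import *
from workcell import imaging,sensors
w=imaging.get_image("wrist");pickle.dump(w,open("w2.pkl","wb"))
cv2.imwrite("pics/w2.png",w["color"][:,:,::-1])
s=sensors.read_state();print(s["position"],s["time_s"],s["q"],s["grip_width"])
E
```

```text
[ 0.43577714 -0.22634056  0.14997392] 2.325 [ 0.7755058   0.44717381 -0.49324507  1.98201955  0.2943001   0.78338273
 -0.15988291] 0.5252660670039656
```

View pics/w2.png

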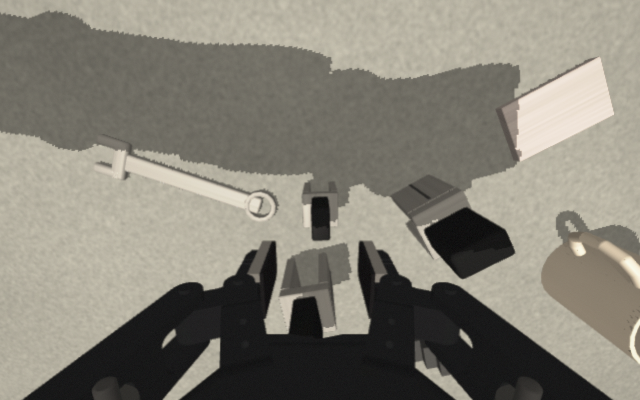

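The tab is at (320,218), squarely between the pads, with the neighbouring gauge clear. I'll descend and grip.

apply_moves(rows="45 0 0 20 0;45 0 0 20 0;45 0 0 20 0;45 0 0 18 0;45 0 0 0 0;0 0 0 0 0;0 0 0 0 0;0 0 0 0 0;0 0 0 0 0;0 0 0 0 0")

```text
time_s: 3.58
position: [0.4371, -0.2258, 0.0734]
tool_rot: [2.499, 1.901, 0.001]
ft_force: [-1.6, 0.4, 7.4]
grip_width: 0.154
gripper_force: 58.7
```

apply_moves(rows="0 0 0 -30 0;0 0 0 -40 0;0 0 0 -50 0;0 0 0 -50 0;0 20 0 -15 0;0 40 -1 0 0;0 45 -1 0 0;0 45 -1 0 0;0 45 -1 0 0;0 45 -1 0 0;0 45 -1 0 0;0 45 -1 0 0;0 45 -1 0 0;0 45 -1 0 0;0 40 -1 0 0;0 25 0 0 -0.1;0 0 0 0 -0.1;0 0 0 0 -0.1;0 0 0 0 -0.107;0 0 0 0 0")

```text
time_s: 6.08
position: [0.5553, 0.2452, 0.2563]
tool_rot: [-2.063, -2.368, 0.002]
ft_force: [1.3, -0.1, -1.3]
grip_width: 0.154
gripper_force: 59.0
```

```bash
python3 - <<'E'
from h import *
from workcell import imaging,sensors
ims={n:imaging.get_image(n) for n in("wrist","top","side")};pickle.dump(ims,open("m3.pkl","wb"))
s=sensors.read_state();print(s["position"],s["time_s"],s["tool_rot"],s["q"],s["grip_width"],s["ft_force"])
o=np.zeros((600,800,3),np.uint8)
o[:400,:640]=ims["wrist"]["color"][:,:,::-1]
o[405:600,:400]=crop(ims["top"],222,160,342,220,4)[:195,:400]
o[405:600,405:800]=crop(ims["side"],235,180,335,230,4)[:195,:395]
cv2.imwrite("pics/m3.png",o)
E
```

```text
[0.55582728 0.24494484 0.25689338] 6.225 [-2.06587982e+00 -2.36620299e+00  9.27424492e-04] [-0.01794882  0.5433924  -0.72988683  1.53420434  0.37703781  1.20982393
 -0.67539075] 0.15196883747277948 [-0.15203255  0.78223573 -1.90759527]
```

View pics/m3.png

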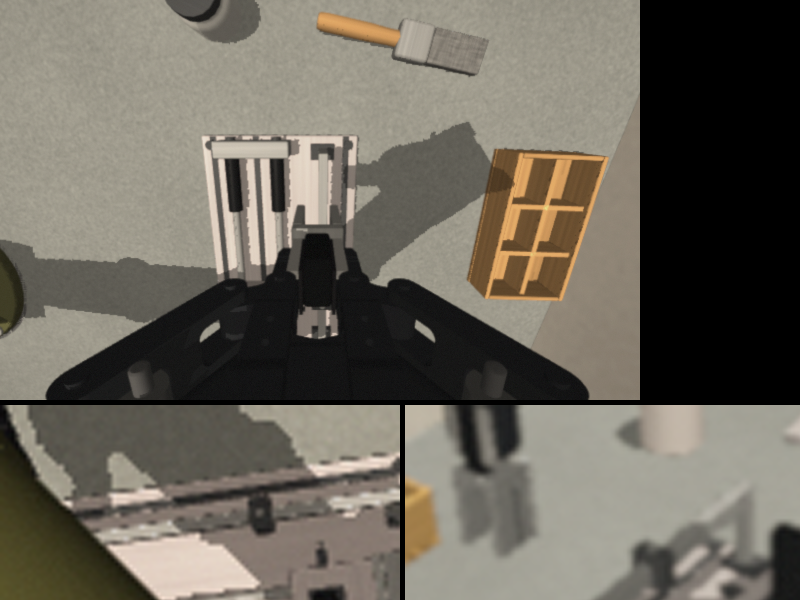

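The gauge is held squarely. The wrist view shows the rail running vertically at x≈322 (rows 152–215), in line with the tab at (318,270). The collar is visible at top-crop (262,513).

```bash
python3 - <<'E'
from h import *
m=pickle.load(open("m3.pkl","rb"));w=m["wrist"];g=cv2.cvtColor(w["color"],cv2.COLOR_RGB2GRAY)
for r in(150,154,162,172,185,198,205): print(r,g[r,306:340].tolist())
print("col321",g[138:170,321].tolist())
t=cv2.cvtColor(m["top"]["color"],cv2.COLOR_RGB2GRAY);print(t[180:198,280:296])
E
```

```text
150 [217, 218, 217, 210, 163, 101, 83, 82, 83, 82, 82, 79, 76, 73, 71, 71, 71, 71, 71, 72, 68, 58, 47, 47, 48, 46, 48, 57, 101, 124, 125, 125, 127, 125]
154 [218, 219, 216, 210, 167, 107, 85, 82, 83, 82, 81, 86, 113, 149, 163, 161, 161, 162, 163, 162, 158, 125, 77, 52, 48, 46, 48, 66, 104, 122, 124, 126, 125, 125]
162 [218, 218, 217, 215, 211, 208, 212, 214, 214, 214, 213, 209, 182, 173, 181, 180, 179, 181, 182, 180, 178, 166, 186, 206, 208, 193, 156, 128, 126, 125, 124, 126, 126, 125]
172 [217, 218, 215, 214, 210, 208, 213, 213, 213, 213, 213, 209, 188, 178, 179, 178, 177, 180, 180, 178, 177, 166, 186, 204, 185, 151, 130, 125, 125, 124, 124, 124, 124, 124]
185 [216, 216, 215, 212, 209, 208, 211, 211, 211, 211, 209, 205, 186, 176, 178, 176, 177, 180, 180, 179, 175, 172, 189, 204, 202, 167, 131, 124, 122, 123, 125, 124, 122, 123]
198 [214, 214, 212, 210, 208, 207, 210, 210, 210, 209, 208, 204, 185, 175, 176, 175, 176, 179, 180, 178, 170, 164, 185, 201, 197, 162, 127, 124, 122, 123, 124, 122, 123, 121]
205 [213, 212, 211, 209, 208, 209, 210, 208, 208, 209, 206, 203, 185, 177, 176, 176,
[... 749 characters left out ...]
  47  99  98  97  98 105 116]
 [ 97  97  98  90  52  43  43  43  44  46  72  71  59  55  80  91]
 [102 110  87  74  60  42  42  42  42  39  60 109 125 123 124 123]
 [ 78  91  93 107 100  47  42  43  40  39  56 122 122 122 122 121]
 [124 123 123 123 121  80  31  28  31  36  67 121 121 122 123 121]
 [124 122 124 120 121 116  76  73  80 101 122 122 123 124 123 124]
 [120 123 122 123 124 123 123 122 123 124 123 125 125 126 126 127]
 [124 125 126 125 124 125 126 126 126 126 125 125 126 125 124 125]
 [125 124 126 126 125 124 127 125 125 125 125 123 124 124 122 122]
 [124 125 126 125 125 124 126 126 123 125 123 123 124 123 123 124]
 [138 125 124 125 127 125 125 124 124 124 123 123 121 122 121 121]]
```

```bash
python3 - <<'E'
from h import *
m=pickle.load(open("m3.pkl","rb"));w=m["wrist"];t=m["top"];s=m["side"]
e=onz(w,(322.5,153.5),.085);f=onz(w,(322.3,198),.085);print(e,f,np.arctan2(-(e-f)[0],(e-f)[1]))
print("tri height of rail end",tri(w,(322.5,153.5),pickle.load(open("top.pkl","rb")),(229.8,195.6)))
print("collar",onz(t,(286.6,186.6),.092),tri(t,(286.6,186.6),s,(297,216)))
T=np.array(w["cam_to_world"]);
O=np.array([.489,.1278]);th=.1365;R=np.array([[np.cos(th),-np.sin(th)],[np.sin(th),np.cos(th)]])
for p in(e,f,onz(t,(286.6,186.6),.092)): print("fix",(p[:2]-O)@R)
tgt=O+R@[.085,.11];print(tgt)
E
```

```text
[0.55431032 0.28546343 0.085     ] [0.56099851 0.23771955 0.085     ] 0.1391789455780256
tri height of rail end (array([0.55483811, 0.28385187, 0.07033709]), np.float64(0.00011743818755119136))
collar [0.5791438  0.10648309 0.092     ] (array([0.57923372, 0.10653507, 0.09094856]), np.float64(0.00012753834089658726))
fix [0.08615712 0.1473097 ]
fix [0.08628627 0.09909981]
fix [ 0.08640458 -0.03338508]
[0.55824094 0.24834332]
```

apply_moves(rows="0 0 4 20 -0.003;0 0 0 30 0;0 0 0 30 0;0 0 0 10 0;0 0 0 0 0;0 0 0 0 0")

```text
time_s: 6.98
position: [0.5607, 0.2458, 0.1683]
tool_rot: [2.06, 2.371, 0.003]
ft_force: [-0.1, -0.1, -1.0]
grip_width: 0.156
gripper_force: 58.9
```

apply_moves(rows="0 0 0 8 0;0 0 0 8 0;0 0 0 8 0;0 0 0 0 0")

```text
time_s: 7.48
position: [0.5598, 0.2449, 0.1424]
tool_rot: [-2.06, -2.371, 0.002]
ft_force: [0.3, 0.1, -1.8]
grip_width: 0.156
gripper_force: 58.9
```

apply_moves(rows="0 0 0 8 0;0 0 0 8 0;0 0 0 5 0;0 0 0 0 0;0 0 0 0 0")

```text
time_s: 8.1
position: [0.5603, 0.2454, 0.1224]
tool_rot: [-2.061, -2.371, -0.0]
ft_force: [-0.1, 0.0, -1.2]
grip_width: 0.152
gripper_force: 58.9
```

apply_moves(rows="0 0 0 1 0;0 0 0 1 0;0 0 0 0 0;0 0 0 0 0")

```text
time_s: 8.6
position: [0.5602, 0.2453, 0.1203]
tool_rot: [-2.061, -2.371, -0.0]
ft_force: [-0.3, 0.2, -1.6]
grip_width: 0.153
gripper_force: 58.9
```

apply_moves(rows="0 0 0 1 0;0 0 0 1 0;0 0 0 0 0;0 0 0 0 0")

```text
time_s: 9.1
position: [0.5602, 0.2453, 0.1185]
tool_rot: [2.061, 2.371, 0.0]
ft_force: [-0.3, -1.0, 0.9]
grip_width: 0.151
gripper_force: 59.4
```

apply_moves(rows="0 -8 0 0 0;0 -15 0 0 0;0 -15 0 0 0;0 -15 0 0 0;0 -15 0 0 0;0 -15 0 0 0;0 -12 0 0 0;0 -8 0 0 0;0 0 0 0 0;0 0 0 0 0")

```text
time_s: 10.35
position: [0.575, 0.1418, 0.1185]
tool_rot: [2.061, 2.369, -0.002]
ft_force: [0.3, -0.6, 4.9]
grip_width: 0.152
gripper_force: 60.1
```

apply_moves(rows="0 -2 0 0 0;0 -2 0 0 0;0 -2 0 0 0;0 -2 0 0 0;0 0 0 0 0")

```text
time_s: 10.98
position: [0.5757, 0.1356, 0.1185]
tool_rot: [-2.06, -2.372, -0.001]
ft_force: [-0.5, 2.4, 6.6]
grip_width: 0.153
gripper_force: 59.9
```

apply_moves(rows="0 -1 0 0 0;0 -1 0 0 0;0 0 0 0 0;0 0 0 0 0")

```text
time_s: 11.48
position: [0.576, 0.1338, 0.1185]
tool_rot: [-2.06, -2.372, -0.001]
ft_force: [-0.2, 3.1, 6.4]
grip_width: 0.15
gripper_force: 59.9
```

apply_moves(rows="0 -1 0 0 0;0 -1 0 0 0;0 -1 0 0 0;0 0 0 0 0;0 0 0 0 0")

```text
time_s: 12.1
position: [0.5763, 0.1315, 0.1185]
tool_rot: [-2.059, -2.372, -0.002]
ft_force: [-0.5, 5.4, 5.1]
grip_width: 0.152
gripper_force: 59.9
```

apply_moves(rows="0 -1 0 0 0;0 -1 0 0 0;0 0 0 0 0;0 0 0 0 0")

```text
time_s: 12.6
position: [0.5763, 0.1313, 0.1185]
tool_rot: [-2.057, -2.372, -0.005]
ft_force: [-1.2, 7.9, 4.9]
grip_width: 0.154
gripper_force: 59.7
```

apply_moves(rows="40 0 0 0 0;40 0 0 0 0;40 0 0 0 0;40 0 0 -10 0;40 0 0 -20 0;40 0 0 -40 0;40 0 0 -50 0;40 0 0 0 0")

```text
time_s: 13.6
position: [0.5783, 0.1296, 0.243]
tool_rot: [2.058, 2.368, 0.01]
ft_force: [0.5, 0.6, -0.2]
grip_width: 0.468
gripper_force: 0.0
```

```bash
python3 - <<'E'
from h import *
from workcell import imaging,sensors
ims={n:imaging.get_image(n) for n in("wrist","top","side")};pickle.dump(ims,open("m4.pkl","wb"))
s=sensors.read_state();print(s["position"],s["time_s"],s["tool_rot"],s["q"],s["grip_width"],s["ft_force"])
o=np.zeros((600,800,3),np.uint8)
o[:400,:640]=ims["wrist"]["color"][:,:,::-1]
o[405:600,:400]=crop(ims["top"],222,160,342,220,4)[:195,:400]
o[200:600,405:800]=crop(ims["side"],270,190,350,270,5)[:,:395]
cv2.imwrite("pics/m4.png",o)
E
```

```text
[0.57631175 0.12791864 0.23797508] 13.75 [ 2.06092511e+00  2.37101740e+00 -1.39894156e-03] [ 0.19844648  0.53602977 -0.7445914   1.60993907  0.38929193  1.15037212
 -0.49805821] 0.4660060138286512 [-0.66815893 -0.02534594 -0.58825707]
```

View pics/m4.png

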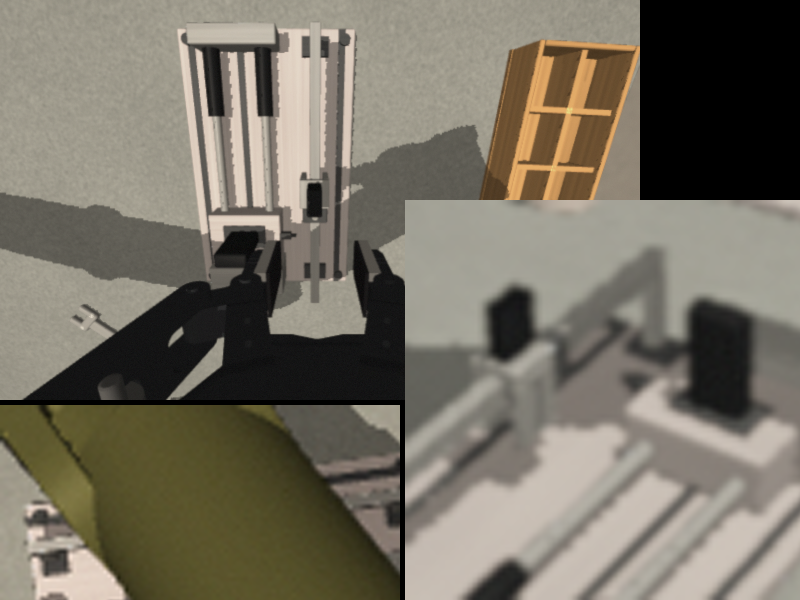

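The gauge hangs on the rail with its tab at (314,200), touching the dark collar at about (314,215). The pointer is at (290,235) and the handle top at (238,247). I'll zoom in to measure.

```bash
python3 - <<'E'
from h import *
m=pickle.load(open("m4.pkl","rb"))
a=crop(m["wrist"],210,165,340,262,6);a=((a/255.)**.5*255).astype(np.uint8)
cv2.imwrite("pics/m4c.png",a)
E
```

```text
(no output)
```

View pics/m4c.png

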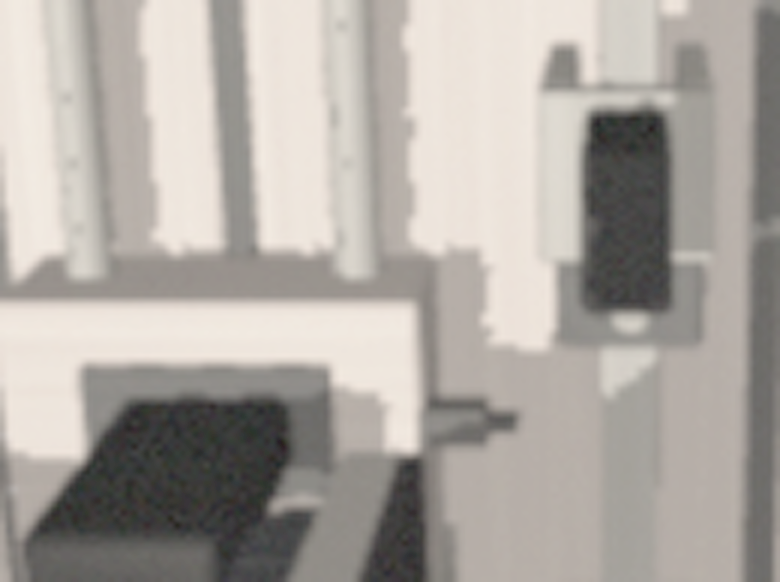

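The U's top spans crop rows 88–262 and meets the collar (262–345) directly. The pointer tip is at (515,420).

```bash
python3 - <<'E'
from h import *
m=pickle.load(open("m4.pkl","rb"));w=m["wrist"];t=pickle.load(open("top.pkl","rb"));s=m["side"]
f=lambda x,y:(x/6-.42+210,y/6-.42+165)
th=.138;fy=np.array([-np.sin(th),np.cos(th)]);fx=np.array([np.cos(th),np.sin(th)])
def q(n,p,z,d=w):
    P=onz(d,p,z);print(n,np.round(P[:2],4),"fx %.4f fy %.4f"%(P[:2]@fx,P[:2]@fy));return P
q("Ufar",f(627,88),.093);q("Unear",f(627,262),.093);q("collar near",f(627,345),.092)
q("tip",f(515,420),.046)
q("slab far",f(210,300),.05)
q("handle base recess far L",f(85,367),.05);q("R",f(330,367),.05)
q("rail near end",(315,302),.085);q("rail far end",(315,23),.085)
q("handle top (topcam)",(222+329/4,165+185/4),.114,t)
q("tip (topcam)",(222+321/4,165+118/4),.046,t)
print(tri(w,f(515,420),t,(222+321/4-.4,165+117/4)))
print("hand in wrist far-top edge", onz(w,f(35,540),.114)[:2]@fy)
for n,p in (("h farR",f(212,545)),("h farL",f(30,540))): q(n,p,.114)
E
```

```text
Ufar [0.5733 0.1463] fx 0.5879 fy 0.0660
Unear [0.5774 0.1163] fx 0.5879 fy 0.0358
collar near [0.5795 0.101 ] fx 0.5879 fy 0.0204
tip [0.5612 0.0648] fx 0.5647 fy -0.0131
slab far [0.4982 0.0836] fx 0.5049 fy 0.0143
handle base recess far L [0.4742 0.0659] fx 0.4788 fy 0.0001
R [0.523  0.0727] fx 0.5281 fy 0.0001
rail near end [ 5.946e-01 -1.000e-04] fx 0.5890 fy -0.0819
rail far end [0.5549 0.2845] fx 0.5887 fy 0.2054
handle top (topcam) [0.5025 0.052 ] fx 0.5049 fy -0.0176
tip (topcam) [0.5598 0.061 ] fx 0.5629 fy -0.0165
(array([0.56114099, 0.06256346, 0.04089616]), np.float64(0.0001133073558724997))
hand in wrist far-top edge -0.005972790866656873
h farR [0.5152 0.0646] fx 0.5192 fy -0.0068
h farL [0.4852 0.0614] fx 0.4891 fy -0.0060
```

apply_moves(rows="50 0 0 0 0.174;50 0 0 0 0.175;50 0 0 0 0.175;50 0 0 0 0.175;50 0 0 0 0.175;50 0 0 0 0.175;50 0 0 0 0.175;50 0 0 0 0.175;50 0 0 0 0.174;50 -30 20 0 0;50 -30 20 0 0;50 -25 20 0 0;50 0 0 30 0;50 0 0 30 0;50 0 0 30 0;50 0 0 0 0;50 0 0 0 0")

```text
time_s: 15.88
position: [0.5008, 0.0574, 0.1486]
tool_rot: [-3.134, -0.216, 0.001]
ft_force: [0.1, -0.4, 0.6]
grip_width: 0.588
gripper_force: 0.0
```

```bash
python3 - <<'E'
from workcell import sensors
import numpy as np
s=sensors.read_state();r=s["tool_rot"];print(s["position"],s["time_s"],2*np.arctan2(r[1],r[0]),r,s["q"])
p=s["position"];th=.138;print("need fx",(.5035-(p[0]*np.cos(th)+p[1]*np.sin(th)))*1e3,"fy",(-.0132-(-p[0]*np.sin(th)+p[1]*np.cos(th)))*1e3)
E
```

```text
[0.50079297 0.05739875 0.14858565] 15.875 -6.145266675153954 [-3.13404333e+00 -2.16464717e-01  6.59875328e-04] [ 0.05327657  0.44511114 -0.30831324  1.95425075  0.18857896  0.77005621
 -1.79570231]
need fx -0.4278913706842191 fy -1.1627801190256213
```

apply_moves(rows="50 0 1 15 0;50 0 0 20 0;50 0 0 19 0;50 0 0 0 0;0 0 0 0 0;0 0 0 0 0;0 0 0 0 0;0 0 0 0 0;0 0 0 0 0;0 0 0 0 0")

```text
time_s: 17.12
position: [0.5015, 0.0558, 0.0952]
tool_rot: [3.134, 0.215, 0.003]
ft_force: [0.9, -2.1, 6.5]
grip_width: 0.179
gripper_force: 59.1
```

apply_moves(rows="0 0 -5 0 0;0 0 -10 0 0;0 0 -10 0 0;0 0 -10 0 0;0 0 -10 0 0;0 0 -10 0 0;0 0 -7 0 0;0 0 0 0 0;0 0 0 0 0;0 0 0 0 0")

```text
time_s: 18.38
position: [0.4933, 0.1155, 0.0952]
tool_rot: [3.132, 0.213, 0.003]
ft_force: [1.5, -8.9, 8.0]
grip_width: 0.18
gripper_force: 59.3
```

```bash
cat > look.py <<'E'
import sys
from h import *
from workcell import imaging,sensors
ims={n:imaging.get_image(n) for n in("wrist","top","side")};pickle.dump(ims,open("m5.pkl","wb"))
s=sensors.read_state();p=s["position"];th=.138
print(p,s["time_s"],s["ft_force"],"fy",-p[0]*np.sin(th)+p[1]*np.cos(th),s["grip_width"])
o=np.zeros((600,800,3),np.uint8)
W=cv2.resize(ims["wrist"]["color"][:,:,::-1],None,fx=.6,fy=.6);o[:240,:384]=W
o[:240,390:790]=crop(ims["top"],262,165,362,225,4)
o[245:600,:]=((crop(ims["side"],270,195,370,240,8)/255.)**.6*255).astype(np.uint8)[:355]
cv2.imwrite(sys.argv[1],o)
E
python3 look.py pics/m5.png
```

```text
[0.49329138 0.11548794 0.09519452] 18.525 [ 0.09458921 -7.62869024  7.55255024] fy 0.046531664514885177 0.18115485672026196
```

View pics/m5.png

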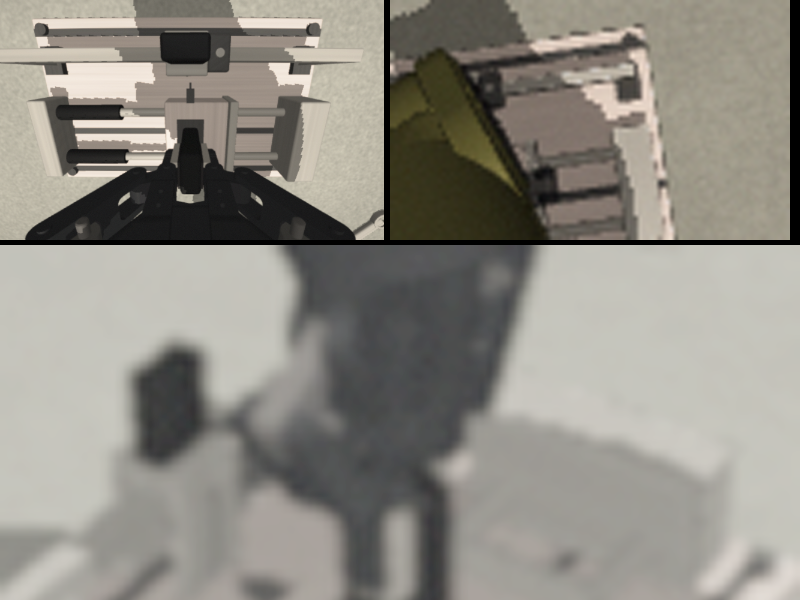

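The jaw is open. In the full-size wrist image the pointer is at about (318,147), just below the gauge's near leg (cols 275–345, rows 105–125). I'll measure the remaining offset numerically.

```bash
python3 - <<'E'
from h import *
w=pickle.load(open("m5.pkl","rb"))["wrist"];g=cv2.cvtColor(w["color"],cv2.COLOR_RGB2GRAY)
for r in(108,114,118,122,126,130): print(r,g[r,266:356].tolist())
print("tip")
for r in range(132,160,2): print(r,g[r,308:330].tolist())
E
```

```text
108 [147, 147, 147, 147, 146, 147, 146, 146, 145, 144, 130, 118, 120, 124, 124, 125, 124, 123, 122, 122, 122, 121, 122, 121, 121, 121, 122, 121, 121, 122, 121, 123, 122, 123, 122, 123, 122, 123, 122, 122, 122, 122, 123, 121, 123, 121, 122, 123, 122, 122, 122, 121, 122, 122, 123, 123, 123, 122, 122, 122, 123, 123, 122, 122, 123, 123, 122, 122, 124, 124, 123, 125, 126, 126, 126, 125, 126, 125, 118, 95, 66, 55, 57, 60, 63, 63, 62, 62, 64, 62]
114 [146, 147, 146, 145, 146, 146, 146, 146, 145, 144, 131, 120, 126, 130, 130, 129, 131, 130, 131, 129, 129, 128, 130, 130, 130, 128, 129, 129, 130, 129, 129, 130, 129, 129, 129, 129, 130, 129, 130, 130, 129, 129, 131, 130, 129, 129, 127, 129, 129, 129, 129, 128, 129, 130, 129, 128, 129, 129, 129, 129, 128, 129, 128, 129, 128, 128, 129, 128, 127, 128, 128, 128, 127, 129, 126, 128, 127, 127, 117, 96, 65, 53, 57, 60, 62, 63, 63, 64, 65, 64]
118 [146, 147, 146, 146, 147, 147, 146, 147, 147, 146, 132, 122, 128, 133, 133, 134, 134, 134, 134, 133, 132, 133, 133, 133, 133, 133, 135, 132, 134, 134, 133, 133, 133, 134, 133, 133, 134, 133, 134, 135, 133, 13
[... 2414 characters left out ...]
, 146, 146, 143, 113, 74, 61, 78, 123, 144, 147, 146, 147, 149, 149, 151, 150, 148, 149]
148 [149, 146, 119, 80, 67, 66, 64, 60, 57, 57, 58, 63, 66, 66, 69, 92, 130, 148, 150, 148, 149, 149]
150 [146, 144, 114, 76, 61, 61, 59, 61, 60, 59, 60, 59, 58, 60, 62, 81, 124, 145, 147, 145, 146, 147]
152 [145, 143, 115, 75, 62, 60, 60, 60, 60, 60, 60, 60, 60, 59, 62, 81, 124, 143, 144, 145, 146, 145]
154 [146, 143, 114, 74, 61, 61, 60, 59, 60, 59, 60, 59, 60, 62, 62, 82, 125, 144, 146, 147, 145, 147]
156 [148, 142, 114, 75, 63, 61, 60, 60, 61, 60, 60, 60, 60, 58, 61, 81, 124, 144, 147, 146, 146, 146]
158 [143, 141, 111, 75, 61, 60, 59, 60, 60, 59, 59, 58, 60, 60, 62, 80, 121, 142, 145, 144, 145, 144]
```

```bash
python3 - <<'E'
from h import *
w=pickle.load(open("m5.pkl","rb"))["wrist"];th=.138
for n,p,z in(("tip",(316.9,141),.046),("Uleft",(276,118),.093),("Uright",(344.8,118),.093),("line",(311.3,126),.093),("line",(311.3,126),.046),("L126",(278.5,126),.046),("R126",(343,126),.046),("L126",(278.5,126),.093),("R126",(343,126),.093)):
    P=onz(w,p,z);print(n,"fx %.4f fy %.4f"%(P[0]*np.cos(th)+P[1]*np.sin(th),-P[0]*np.sin(th)+P[1]*np.cos(th)))
E
```

```text
tip fx 0.5635 fy 0.0477
Uleft fx 0.5765 fy 0.0655
Uright fx 0.5764 fy 0.0358
line fx 0.5731 fy 0.0503
line fx 0.5723 fy 0.0510
L126 fx 0.5723 fy 0.0706
R126 fx 0.5722 fy 0.0321
L126 fx 0.5731 fy 0.0645
R126 fx 0.5731 fy 0.0365
```

apply_moves(rows="0 0 -1.5 0 0;0 0 -1.5 0 0;0 0 0 0 0;0 0 0 0 0;0 0 0 0 0")

```text
time_s: 19.15
position: [0.4929, 0.1184, 0.0952]
tool_rot: [3.132, 0.213, 0.003]
ft_force: [1.2, -7.5, 7.7]
grip_width: 0.18
gripper_force: 59.3
```

```bash
cat > meas.py <<'E'
from h import *
from workcell import imaging,sensors
w=imaging.get_image("wrist");g=cv2.cvtColor(w["color"],cv2.COLOR_RGB2GRAY).astype(float);th=.138
s=sensors.read_state();p=s["position"]
d=[float((p:=0)) for _ in ()]
fy=lambda px,z:(lambda P:-P[0]*np.sin(th)+P[1]*np.cos(th))(onz(w,px,z))
r=g[138:147,300:340].mean(0);k=np.clip(130-r,0,None);tip=300+(k*np.arange(40)).sum()/k.sum()
u=g[116:120].mean(0);L=260+np.argmin(np.diff(u[260:300]));R=330+np.argmin(np.diff(u[330:375]))
r=g[126,L+15:R-15];print("row126",L,R,r.astype(int).tolist())
print("tip px",tip,"fy",fy((tip,142),.046),"U mid",(fy((L+.5,118),.093)+fy((R+.5,118),.093))/2)
print(s["position"],s["time_s"],s["ft_force"],s["grip_width"],s["gripper_force"])
E
sed -i '/^d=/d' meas.py; python3 meas.py
```

```text
row126 282 351 [111, 110, 111, 109, 110, 110, 110, 110, 110, 109, 110, 110, 110, 109, 109, 110, 110, 109, 104, 94, 89, 89, 101, 108, 109, 110, 115, 120, 120, 119, 118, 120, 118, 121, 120, 119, 120, 119, 119]
tip px 316.87691401649 fy 0.05057721268082728 U mid 0.05061535284142268
[0.49290228 0.1184106  0.09521304] 19.2 [ 1.75022646 -7.88799978  7.25830098] 0.1821908650145976 59.28673982620239
```

```bash
python3 -c "
from workcell import workorder;print(workorder.close_job())"
```

```text
the job is handed in; nothing more can be done
None
```

The gauge is hung on the rail against the collar, the pointer lines up with the gauge's middle to within about 0.5 mm by the wrist camera, the gripper is still holding the jaw open against the spring, and the job is handed in (about 19 s used).

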